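# Close the tea box with the sliding lid that fits

### The arm

A 6-joint arm with a two-finger parallel gripper is mounted at the origin on a cart in front of the work surface, level with it; the furniture and walls round the work are solid. World frame = base frame: x ahead of the robot, y to its left, z up, the work surface at z = 0. Lengths are in mm, angles in rad, forces in N, time in s.
With the tool pointing down it reaches from about 400 to 925 mm from the base axis. Payload 12.5 kg.
Tool frame: the origin (TCP) lies at the very end of the fingers, on their centre line; the grasp point (between the pads) lies 19 mm behind it; z points along the fingers, y is the line along which they close (so a half turn about z gives the same grasp; the last joint's range is limited). The gripper opens to 95 mm and grips with 3 to 60 N. Pads are 20 mm wide; open, the fingers measure 119 mm over their backs; the gripper's body (75 mm by 180 mm) begins 59 mm behind the grasp point.
Start: joints at [1.138, 0.491, 1.559, -0, 1.092, -0.106], TCP at [200.617, 591.945, 214.661] pointing down, gripper open.
Joint ranges: [-3.1, 3.1], [-0.84, 2.19], [0.05, 2.79], [-1.13, 4.28], [0.06, 2.93], [-2.69, 2.69]. Speed limits (rad/s): [2.22, 2.22, 2.79, 3.14, 3.14, 3.14].

### API

Orientations are given as [roll, pitch, yaw] about the fixed x, y, z axes, in that order (R = Rz(yaw) Ry(pitch) Rx(roll)).
In Python, from cell import env gives the robot as it stands.
- The arm moves only by the tool steer_hand, called in YAML: its name, and indented under it one key for each argument. Schema: {"type":"object","properties":{"plan":{"type":"array","items":{"type":"array","prefixItems":[{"type":"array","items":{"type":"number"},"minItems":3,"maxItems":3},{"type":"number"},{"type":"number"}],"minItems":3,"maxItems":3},"minItems":1,"maxItems":5},"only":{"type":"string"},"quiet":{"type":"boolean"},"lines":{"type":"string"}},"required":["plan"],"additionalProperties":false}. plan is a list of rows, 1 to 5 of them, each written [[dx, dy, dz], turn, opening]: dx, dy, dz in mm, then a turn about the tool's z in rad, then the opening from 0.0 (shut) to 1.0 (fully open); each row is the pose to reach, as a shift and turn from the pose commanded when the call began, along the tool's axes at that moment; what a row does not reach only later rows make up. A row lasts 1/12 s, in which the tool goes at most 41.7 mm and 0.125 rad, less where a joint would pass 70% of its speed; a pose out of reach is approached as far as the arm can. The fingers move at their own pace and stop on an object; the grip force is fixed at half the most. Time passes only in rows, so rows that do not move let the fingers close. The tool returns the time, the measured TCP pose, the force, the opening and the grip force at its end. only (a regular expression) keeps the lines of the reply that match it, lines (a string "A,B") keeps lines A to B, and quiet returns only ok. Input that does not fit is refused with a message, and nothing moves.
- env.state(): the state, without advancing time (a new reading comes with each control period).
- env.read_camera(name): name is "scene" or "top" or "wrist"; returns (picture, depth): 420x560x3 uint8, red, green, blue; 420x560 float32, mm along the optical axis (not along the pixel's ray), 0 where there is no reading.
- env.camera_info(name): a dict with "vertical_fov" (degrees; the focal length in pixels is half the picture's height over the tangent of half this angle, whatever the lens; pixels are square), "cx", "cy" (the principal point, pixels), "dist_coeffs" ([k1, k2, p1, p2, k3] as OpenCV has them; the pictures are not rectified), "origin" and "attitude" of the camera in the world. Camera axes: x right, y down, z forward; pixel columns grow to the right and rows downward; lengths in mm; the calibration is good to about 2 mm. A picture is of the moment at which its call begins: read the wrist's pose just before it. camera_info takes no time and is no camera call; for the wrist camera it gives the pose at the moment of the call.
- env.job_done(): hands the job in; it is judged then, once.
The state is a dict: "t": time; "joints": joint angles; "qvel": joint speeds; "tau": joint torques, N m; "eef_pos": TCP position; "tcp_rot": TCP orientation; "ft_force": force on the tool from outside, world axes, zero at the start; "moment": the same for the moment, N m; "opening": opening from 0.0 (shut) to 1.0 (fully open); "grip_force": force on a finger pad.
Only numpy, scipy, OpenCV 4.12 (cv2) and the standard library are available. Lean on these libraries where they do the work, as an engineer would, in place of code of your own. Each camera call takes 0.05 s, during which the arm holds its last target. There are 200 camera calls.

### The job

Of the three washed lids drying in the rack, find the one whose width fits the grooves of the open tea box. Take it out, lay it down flat on the worktop with its pull up and let go, so that it can be taken by the pull; then slide it into the grooves from the box's open end until it is fully home. Leave the other two lids standing in the rack and the things around as they are.

Things in the scene. Friction and masses are not known exactly. Their poses are not given: they have to be found in the camera images.
- tea_box: open white wooden tea box fixed to the worktop: 160 mm long (y), 80 wide (x), 78 high; origin on the worktop, below point box_home. Two side ledges (top z = 60 mm, 56 mm apart) carry the lid; its edges run in grooves 65 mm apart back to back and 11 mm high (z = 60 to 71), under lips up to z = 78, also 56 mm apart: fingers cannot hold the lid's edges in there, but its pull passes freely.
- box_home (a point): where the lid's middle is when home (box frame 0, 0, 64 mm): lid level, pull up, length along the box's y, one end against the closed end wall (the stop, at box y = -75 mm), the other flush with the box's open end. It slides freely, without catch or spring.
- box_mouth (a point): middle of the box's open end at ledge height (box frame 0, +75, 60 mm); the lid goes in here, moving along the box's -y, either end first. From y = +55 to +75 mm there is no lip over the ledges and the side walls flare from 65 to about 71 mm apart, so the lid's end can first be set down there. The wall below the mouth is lower than the ledges.
- rack: stainless wire drying rack fixed to the worktop, 215 mm along y, 115 mm along x; origin on the worktop under its middle. Slots at y = -80, 0, +80 mm, 10.5 mm wide, each between two wire hoops 48 mm wide (x) that rise to z = 62 mm. Lids stand on its rails at z = 22 mm, tops at 172 mm.
- lid_a: sliding lid, white wood, 54 mm wide (x), 150 mm long (z), 8 mm thick (y), about 80 g; origin in the middle of the plate. A bar pull crosses the middle of its -y face. At the start it stands on end in a rack slot: z up, leaning by up to some 4 degrees, pull towards the rack's -y side.
- lid_a_pull (a point): middle of the outer side of lid_a's wooden pull, 28 mm from the plate's middle plane (y = -28 mm): a bar 44 mm long (along the lid's x) and 12 mm thick (along its z), standing 24 mm clear of the plate's face; pinch it across its 12 mm
- lid_b: sliding lid, white wood, 62 mm wide (x), 150 mm long (z), 8 mm thick (y), about 80 g; origin in the middle of the plate. A bar pull crosses the middle of its -y face. At the start it stands on end in a rack slot: z up, leaning by up to some 4 degrees, pull towards the rack's -y side.
- lid_b_pull (a point): middle of the outer side of lid_b's wooden pull, 28 mm from the plate's middle plane (y = -28 mm): a bar 44 mm long (along the lid's x) and 12 mm thick (along its z), standing 24 mm clear of the plate's face; pinch it across its 12 mm
- lid_c: sliding lid, white wood, 70 mm wide (x), 150 mm long (z), 8 mm thick (y), about 80 g; origin in the middle of the plate. A bar pull crosses the middle of its -y face. At the start it stands on end in a rack slot: z up, leaning by up to some 4 degrees, pull towards the rack's -y side.
- lid_c_pull (a point): middle of the outer side of lid_c's wooden pull, 28 mm from the plate's middle plane (y = -28 mm): a bar 44 mm long (along the lid's x) and 12 mm thick (along its z), standing 24 mm clear of the plate's face; pinch it across its 12 mm
- mug: bystander: green and white mug, 86 mm wide, 121 with its handle, 99 mm high; origin under its middle
- tea_caddy: bystander: green and white tin tea caddy, 64x100x98 mm; origin under its middle
- honey_jar: bystander: glass jar with a black lid, 61 mm wide, 86 mm high; origin under its middle

How it is judged:
By the outcome, as a careful person would: the job done as asked, in the order asked, and still so for the second after the job is handed in, with the robot touching nothing.
It also fails if it takes over 72 s, if anything falls off the work surface, if the arm or the gripper's body presses on something with over 40 N, if the wrist force passes 120 N, or if a joint passes its speed limit or range.

## Working session

There is one attempt and no reset: what is moved stays moved. The work goes in short steps, Python scripts to look and compute and a tool call to move; the robot and the scene stay as the last step left them, time stands still between calls to the robot, and variables do not carry over. Pictures are saved under pics/ and viewed, at most 10 in all, crops included, and the job is handed in when it is done.

```bash
ls; mkdir -p pics
```

Run:
```python
from cell import env
import cv2
for n in("scene","top"):
    p,d=env.read_camera(n); cv2.imwrite(f"pics/{n}0.png",p[:,:,::-1]); import numpy as np; np.savez(f"{n}0.npz",p=p,d=d)
    print(n,env.camera_info(n))
print(env.state())
```

```text
cell.py
pics
scene {'vertical_fov': 43.76915550479099, 'cx': 284.4452339091215, 'cy': 212.0860727823699, 'dist_coeffs': array([-0.10204219,  0.        ,  0.        ,  0.        ,  0.        ]), 'origin': array([-107.08464704, -942.29541651,  856.79359855]), 'attitude': array([-2.12924701, -0.02133684, -0.62682309])}
top {'vertical_fov': 56.31055424452825, 'cx': 287.74017279463465, 'cy': 208.95546553635225, 'dist_coeffs': array([-0.08342201,  0.        ,  0.        ,  0.        ,  0.        ]), 'origin': array([ 431.33075867,   29.60339514, 1247.12704882]), 'attitude': array([-2.99164455,  0.02239528, -1.54655289])}
{'t': 0.1, 'joints': array([ 1.13839926e+00,  4.91522384e-01,  1.55937315e+00, -3.15569287e-05,
        1.09171337e+00, -1.05618940e-01]), 'qvel': array([-0.00160233, -0.00284666, -0.00319813, -0.00045517,  0.00086014,
       -0.00074441]), 'tau': array([ 2.78552820e-03, -6.13621259e+01, -2.58605146e+01,  6.94520096e-02,
        4.70191694e-02,  1.19630172e-05]), 'eef_pos': array([200.52877877, 591.73413722, 214.11112256]), 'tcp_rot': array([-3.14057911e+00, -7.93025304e-05,  2.81482905e+00]), 'ft_force': array([ 0.85674748,  0.76150268, -0.22361343]), 'moment': array([-0.00558595, -0.0417072 ,  0.0047926 ]), 'grip_force': 0.0, 'opening': 1.0006415130341757}
```
View pics/scene0.png

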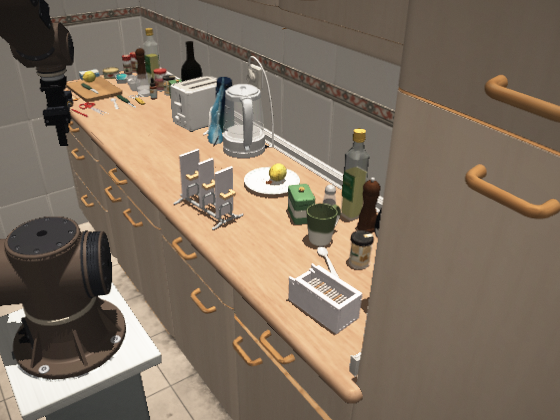

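View pics/top0.png

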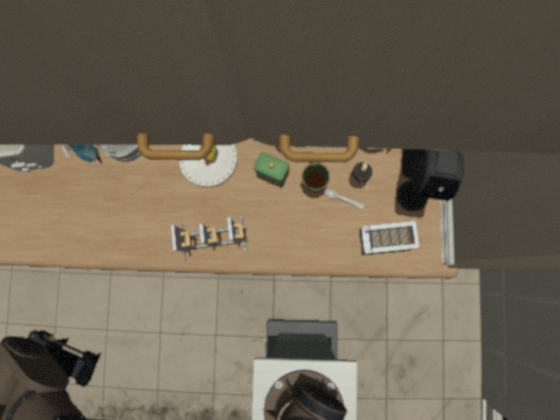

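Scene: the lids stand in the rack at about (190,175), (206,182), (225,195) px, pulls facing away from the robot's left; the box is at (325,298). Top: lids at (181,238), (209,235), (236,230), box at (390,237) with its bright end on the left at px 363.

Create h.py:
```python
import numpy as np, cv2
from scipy.spatial.transform import Rotation as Ro
def cam(ci):
    f=210/np.tan(np.radians(ci["vertical_fov"]/2))
    K=np.array([[f,0,ci["cx"]],[0,f,ci["cy"]],[0,0,1]])
    return K,np.array(ci["dist_coeffs"]),Ro.from_euler("xyz",ci["attitude"]).as_matrix(),np.array(ci["origin"])
def rays(ci,uv):
    K,D,R,o=cam(ci)
    n=cv2.undistortPoints(np.asarray(uv,float).reshape(-1,1,2),K,D).reshape(-1,2)
    return np.c_[n,np.ones(len(n))]@R.T,o
def onplane(ci,uv,z):
    r,o=rays(ci,uv); return o+r*((z-o[2])/r[:,2])[:,None]
def cloud(ci,d):
    v,u=np.mgrid[:420,:560]; r,o=rays(ci,np.c_[u.ravel(),v.ravel()])
    P=o+r*d.reshape(-1,1); P[d.ravel()==0]=np.nan
    return P.reshape(420,560,3)
def proj(ci,P):
    K,D,R,o=cam(ci)
    return cv2.projectPoints((np.asarray(P,float)-o)@R,np.zeros(3),np.zeros(3),K,D)[0].reshape(-1,2)
def shot(env,name,fn):
    ci=env.camera_info(name); p,d=env.read_camera(name)
    cv2.imwrite(f"pics/{fn}.png",p[:,:,::-1]); np.savez(f"{fn}.npz",p=p,d=d,ci=np.array(ci,dtype=object)); return p,d,ci
def load(fn):
    z=np.load(f"{fn}.npz",allow_pickle=True); return z["p"],z["d"],z["ci"].item()
```

Run:
```python
from cell import env
from h import *
for n in("scene","top"):
    z=np.load(n+"0.npz"); ci=env.camera_info(n); P=cloud(ci,z["d"])
    np.savez(n+"0.npz",p=z["p"],d=z["d"],ci=np.array(ci,dtype=object))
    # box & rack: white, in reach
    X=P.reshape(-1,3)
    print(n,"table z",np.nanmedian(P[210:220,280:320,2]) if n=="top" else 0)
    g=(X[:,0]>350)&(X[:,0]<900)&(abs(X[:,1])<600)
    # upstanding clusters
    m=(g&(X[:,2]>30)&(X[:,2]<200)).reshape(420,560).astype(np.uint8)
    k,l,s,c=cv2.connectedComponentsWithStats(m)
    for i in range(1,k):
        if s[i,4]>25:
            Q=P[l==i]; print(s[i],np.round(np.nanpercentile(Q,[2,50,98],axis=0)).tolist(), z["p"][l==i].mean(0).round())
ci=env.camera_info("top")
P=cloud(ci,np.load("top0.npz")["d"]); print(P[::40,420-20:421:10][0] if 0 else P[200,[300,330,370,450]].round())
print(env.camera_info("wrist"))
```

```text
scene table z 0
[ 227  100   38   52 1465] [[774.0, 483.0, 34.0], [802.0, 551.0, 117.0], [895.0, 597.0, 196.0]] [148. 144. 137.]
[ 179  149   57   68 2256] [[475.0, 198.0, 33.0], [518.0, 294.0, 105.0], [563.0, 381.0, 171.0]] [137. 126. 117.]
[ 341  156   40   71 1850] [[837.0, -76.0, 33.0], [848.0, 1.0, 115.0], [888.0, 48.0, 196.0]] [71. 65. 45.]
[269 164  18  16 221] [[768.0, 294.0, 31.0], [790.0, 308.0, 52.0], [824.0, 335.0, 68.0]] [196. 178.  88.]
[ 288  184   53   55 1870] [[667.0, -60.0, 33.0], [721.0, 18.0, 75.0], [835.0, 153.0, 97.0]] [ 92. 100.  75.]
[350 231  24  30 582] [[698.0, -192.0, 32.0], [716.0, -174.0, 76.0], [753.0, -140.0, 88.0]] [98. 85. 68.]
[ 289  264   74   61 2518] [[485.0, -330.0, 32.0], [532.0, -262.0, 58.0], [575.0, -173.0, 80.0]] [166. 158. 152.]
[ 350  308   75  112 4046] [[444.0, -597.0, 33.0], [446.0, -533.0, 119.0], [453.0, -444.0, 197.0]] [117. 103.  88.]
top table z 1.0243653780681825
[108 144  31  15 276] [[772.0, 552.0, 34.0], [783.0, 577.0, 78.0], [803.0, 599.0, 145.0]] [126. 125. 117.]
[206 146  12  15  85] [[766.0, 293.0, 39.0], [781.0, 302.0, 5
[... 707 characters left out ...]
 1367] [[487.0, -325.0, 34.0], [533.0, -254.0, 55.0], [572.0, -169.0, 83.0]] [154. 151. 142.]
[200 223  17  23 282] [[495.0, 272.0, 51.0], [521.0, 291.0, 107.0], [547.0, 300.0, 175.0]] [144. 134. 114.]
[171 225  20  27 413] [[474.0, 349.0, 47.0], [507.0, 371.0, 114.0], [541.0, 380.0, 174.0]] [131. 122. 105.]
[[ 649.   23.   -2.]
 [ 652.  -74.   -6.]
 [ 653. -201.    5.]
 [ 615. -368.  241.]]
{'vertical_fov': 66.60889681899594, 'cx': 278.7063606127381, 'cy': 211.54391538933638, 'dist_coeffs': array([-0.00126777,  0.        ,  0.        ,  0.        ,  0.        ]), 'origin': array([136.7636468 , 612.9066624 , 384.60645902]), 'attitude': array([2.89959832e+00, 4.67699967e-04, 1.24530692e+00])}
```

Run:
```python
from h import *
p,d,ci=load("scene0"); P=cloud(ci,d)
a=cv2.resize(p[145:230,165:255],None,fx=4.4,fy=4.4,interpolation=cv2.INTER_CUBIC)
b=cv2.resize(p[255:335,280:370],None,fx=4.4,fy=4.675,interpolation=cv2.INTER_CUBIC)
h=min(a.shape[0],b.shape[0]); cv2.imwrite("pics/crop.png",np.hstack([a[:h],b[:h]])[:,:,::-1])
# lid faces: dominant -y faces, above hoops
for y0 in (214,294,373):
    m=(P[...,2]>120)&(P[...,2]<168)&(abs(P[...,1]-y0)<25)&(P[...,0]>440)&(P[...,0]<620)
    Q=P[m]; Q=Q[abs(Q[:,1]-np.median(Q[:,1]))<12]
    c,e,_=cv2.fitLine(Q[:,:2].astype(np.float32),cv2.DIST_HUBER,0,.01,.01).ravel()[:2].tolist()+[0]
    s=Q[:,0]*c+Q[:,1]*e; n=Q[:,0]*-e+Q[:,1]*c
    print(y0,len(Q),"dir",np.degrees(np.arctan2(e,c)).round(1),"width",np.percentile(s,[1,99]).round(),np.ptp(s).round(1),"mid",Q.mean(0).round(1),"std n",n.std().round(2))
p,d,ci=load("top0");P=cloud(ci,d)
m=(P[...,2]>68)&(P[...,2]<88)&(P[...,0]>470)&(P[...,0]<590)&(P[...,1]<-150)&(P[...,1]>-345)
print("box rect",cv2.minAreaRect(P[m][:,:2].astype(np.float32)))
m=(P[...,0]>470)&(P[...,0]<590)&(P[...,1]<-150)&(P[...,1]>-345)
for y in range(-340,-150,10):
    q=P[m&(abs(P[...,1]-y)<5)]; print(y,[(lambda t:None if len(t)<1 else int(t.max()))(q[abs(q[:,0]-x)<6][:,2]) for x in range(475,595,10)])
```

```text
214 266 dir 8.7 width [531. 594.] 65.2 mid [535.2 215.5 144.4] std n 2.75
294 230 dir 8.9 width [533. 589.] 57.7 mid [520.2 294.6 144.2] std n 2.8
373 270 dir 9.2 width [525. 595.] 74.1 mid [505.3 374.  144.4] std n 2.78
box rect ((531.1726684570312, -248.064453125), (80.9574966430664, 161.9663543701172), 6.928123950958252)
-340 [4, 5, 5, 1, None, None, None, None, None, None, None, None]
-330 [6, 4, 80, 81, 81, 83, 77, None, 80, None, None, None]
-320 [5, 4, 80, 81, 88, 84, 81, 83, 85, 82, 82, 2]
-310 [4, 3, 76, 84, 84, 57, 54, 54, 75, 82, 80, 0]
-300 [2, 3, 80, 80, 79, 55, 55, 56, 59, 80, 84, 3]
-290 [4, 6, 79, 83, 56, 56, 58, 57, 57, 80, 79, 2]
-280 [3, 4, 81, 81, 54, 54, 54, 55, 56, 83, 81, 3]
-270 [4, 4, 83, 84, 56, 54, 57, 57, 57, 80, 80, 5]
-260 [3, 4, 81, 79, 56, 58, 55, 56, 56, 83, 82, 7]
-250 [5, 79, 85, 82, 57, 54, 54, 51, 76, 82, 80, 6]
-240 [3, 80, 82, 79, 56, 55, 56, 58, 81, 84, 79, 7]
-230 [7, 80, 83, 77, 56, 56, 57, 56, 80, 81, 2, 3]
-220 [7, 81, 83, 72, 55, 57, 55, 54, 82, 82, 4, 6]
-210 [4, 81, 81, 54, 61, 61, 55, 56, 85, 81, 7, 4]
-200 [8, 82, 84, 55, 58, 59, 59, 54, 81, 81, 3, 3]
-190 [3, 76, 76, 14, 14, 13, 21, 21, 83, 84, 4, 2]
-180 [5, 74, 61, 58, 58, 56, 56, 10, 77, 75, 3, 3]
-170 [3, 64, 62, 58, 58, 59, 63, 60, 74, 73, 5, 4]
-160 [3, 3, 4, 3, 4, 3, 5, 5, 78, 51, 5, 5]
```

View pics/crop.png

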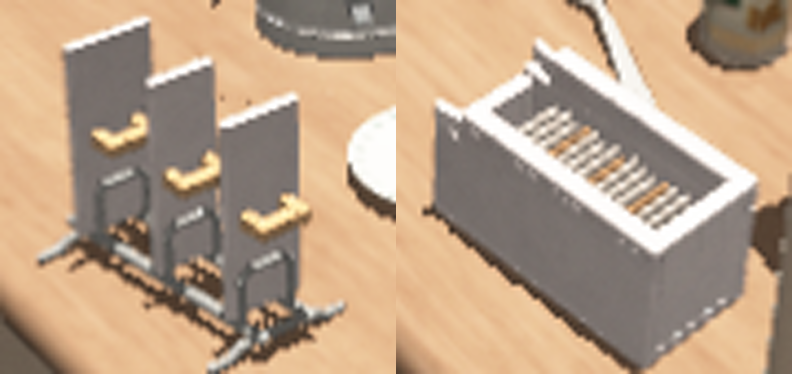

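The crop shows the box mouth (low wall, flared ends) at the world +y end. The lids are the 70, 54 and 62 mm ones from left to right; the measured widths are 74, 58 and 65, so the lid in the -y slot at (535,215) is lid_b. I'll move above it for a wrist view.

steer_hand:
  plan:
    - [[-30, -16, -10], 0, 1]
    - [[-60, -33, -20], 0, 1]
    - [[-90, -50, -30], 0, 1]
    - [[-120, -67, -40], 0, 1]
    - [[-150, -84, -46], 0, 1]

```text
t: 0.52
eef_pos: [316.5, 463.0, 261.4]
tcp_rot: [3.141, 0.0, 2.815]
ft_force: [-0.1, 0.4, -0.3]
opening: 0.997
grip_force: 0.0
```

steer_hand:
  plan:
    - [[-30, -17, 0], 0, 1]
    - [[-60, -34, 0], 0, 1]
    - [[-90, -51, 0], 0, 1]
    - [[-120, -68, 0], 0, 1]
    - [[-150, -84, 0], 0, 1]

```text
t: 0.93
eef_pos: [431.5, 335.0, 260.5]
tcp_rot: [-3.141, -0.0, 2.815]
ft_force: [0.7, 0.6, 0.7]
opening: 1.001
grip_force: 0.0
```

steer_hand:
  plan:
    - [[-35, -20, 0], 0, 1]
    - [[-70, -40, 0], 0.125, 1]
    - [[-105, -60, 0], 0.25, 1]
    - [[-139, -79, 0], 0.375, 1]
    - [[-139, -79, 0], 0.5, 1]

```text
t: 1.35
eef_pos: [540.7, 212.6, 260.0]
tcp_rot: [-3.141, 0.001, 2.304]
ft_force: [-0.2, 1.1, 0.2]
opening: 1.0
grip_force: 0.0
```

steer_hand:
  plan:
    - [[0, 0, 0], 0.12, 1]
    - [[0, 0, 0], 0.24, 1]
    - [[0, 0, 0], 0.36, 1]
    - [[0, 0, 0], 0.48, 1]
    - [[0, 0, 0], 0.57, 1]

```text
t: 1.77
eef_pos: [537.0, 217.0, 260.3]
tcp_rot: [-3.141, -0.0, 1.738]
ft_force: [-0.2, 0.0, -0.1]
opening: 0.996
grip_force: 0.0
```

steer_hand:
  plan:
    - [[0, 0, 0], 0, 1]
    - [[0, 0, 0], 0, 1]
    - [[0, 0, 0], 0, 1]

```text
t: 2.02
eef_pos: [537.0, 217.1, 260.5]
tcp_rot: [-3.141, -0.0, 1.748]
ft_force: [0.1, -0.1, -1.0]
opening: 0.997
grip_force: 0.0
```

Run:
```python
from cell import env
from h import *
shot(env,"wrist","w1"); s=env.state(); print(s["eef_pos"],s["tcp_rot"],s["joints"],s["t"])
```

```text
[537.04527519 217.08444232 260.55159294] [-3.14143161e+00 -3.56744314e-05  1.74739996e+00] [2.70102635e-01 3.82242486e-01 1.61356435e+00 5.54868836e-05
 1.14594283e+00 9.34761206e-02] 2.0667
```

View pics/w1.png

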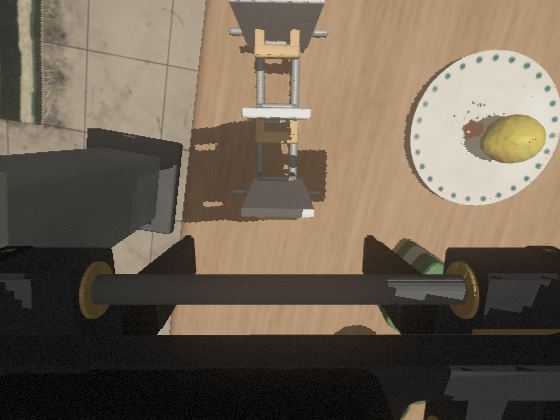

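The wrist view has the plate (+x) on the right and +y up. Lid_b's top edge is at about row 213, columns 243–313, just ahead of the fingers at (180,240) and (375,240); the other two lids are at rows 112 and 20. Measuring lid_b.

Run:
```python
from h import *
p,d,ci=load("w1"); P=cloud(ci,d)
print(ci["origin"],ci["attitude"])
for y0 in (217,297,377):
    b=(abs(P[...,0]-525)<70)&(abs(P[...,1]-y0)<30)
    m=b&(P[...,2]>164)&(P[...,2]<182); Q=P[m]
    if len(Q)<20: print(y0,len(Q)); continue
    print(y0,len(Q),"top",cv2.minAreaRect(Q[:,:2].astype(np.float32)),"z",np.median(Q[:,2]).round(1),"maxz",np.nanmax(P[b][:,2]).round(1))
    for z0 in range(60,175,20):
        q=P[b&(abs(P[...,2]-z0)<4)]
        if len(q): print("  z",z0,np.percentile(q,[3,50,97],axis=0)[:,:2].round(1).tolist())
```

```text
[525.00845952 282.65135849 430.97236227] [2.89967570e+00 5.35160258e-04 1.78442612e-01]
217 831 top ((535.31689453125, 219.11434936523438), (61.4444580078125, 8.598443031311035), 9.11142349243164) z 172.0 maxz 390.2
  z 60 [[508.6, 222.6], [529.7, 230.6], [555.6, 236.2]]
  z 80 [[506.1, 221.2], [541.4, 226.9], [561.8, 230.2]]
  z 100 [[507.2, 192.4], [536.4, 199.4], [560.7, 229.2]]
  z 120 [[505.7, 219.7], [536.6, 224.6], [562.1, 228.9]]
  z 140 [[506.1, 219.2], [533.4, 223.7], [562.2, 228.2]]
  z 160 [[505.9, 218.4], [532.0, 222.6], [561.6, 227.5]]
297 741 top ((520.1395263671875, 297.1812744140625), (53.070770263671875, 8.010909080505371), 8.940287590026855) z 172.2 maxz 174.5
  z 60 [[498.9, 290.5], [519.0, 307.2], [536.2, 314.7]]
  z 80 [[543.6, 300.3], [544.0, 300.3], [544.3, 300.3]]
  z 100 [[502.2, 271.5], [523.2, 280.4], [542.4, 295.8]]
  z 120 [[500.4, 291.9], [501.7, 291.9], [502.6, 292.1]]
  z 140 [[509.0, 292.6], [510.0, 292.6], [510.9, 292.7]]
  z 160 [[517.4, 293.1], [518.2, 293.2], [519.0, 293.2]]
377 585 top ((506.6581115722656, 372.634521484375), (69.40284729003906, 2.5059456825256348), 9.935627937316895) z 170.2 maxz 174.1
  z 60 [[475.9, 370.6], [506.8, 374.3], [537.5, 381.2]]
  z 80 [[475.0, 370.3], [507.4, 375.4], [539.0, 380.7]]
  z 100 [[484.4, 349.7], [509.2, 359.8], [530.4, 378.2]]
  z 120 [[474.8, 368.8], [506.0, 373.9], [538.2, 379.2]]
  z 140 [[474.4, 368.1], [507.1, 373.3], [538.4, 378.6]]
  z 160 [[474.4, 367.4], [505.9, 372.5], [538.5, 377.8]]
```

Lid_b confirmed: 61.4 mm wide, top centre (535.3, 219.1), z 172, yaw 9.1°, leaning about 3° towards -y at the top. Grasping its top across the width, about 14 mm deep.

steer_hand:
  plan:
    - [[2.3, -1.3, 30], 0.017, 1]
    - [[2.3, -1.3, 60], 0.017, 1]
    - [[2.3, -1.3, 85], 0.017, 1]
    - [[2.3, -1.3, 95], 0.017, 1]
    - [[2.3, -1.3, 102.5], 0.017, 1]

```text
t: 2.48
eef_pos: [535.2, 219.1, 157.1]
tcp_rot: [-3.14, 0.0, 1.729]
ft_force: [0.5, 0.1, 0.5]
opening: 1.002
grip_force: 0.0
```

steer_hand:
  plan:
    - [[0, 0, 0], 0, 1]
    - [[0, 0, 0], 0, 0.6]
    - [[0, 0, 0], 0, 0.5]
    - [[0, 0, 0], 0, 0.4]
    - [[0, 0, 0], 0, 0.4]

```text
t: 2.9
eef_pos: [535.8, 219.2, 159.1]
tcp_rot: [3.14, -0.0, 1.728]
ft_force: [-0.1, 0.1, -0.5]
opening: 0.781
grip_force: 0.0
```

steer_hand:
  plan:
    - [[0, 0, 0], 0, 0.3]
    - [[0, 0, 0], 0, 0.3]
    - [[0, 0, 0], 0, 0.3]
    - [[0, 0, 0], 0, 0.3]
    - [[0, 0, 0], 0, 0.3]

```text
t: 3.32
eef_pos: [535.6, 219.2, 158.4]
tcp_rot: [3.141, -0.0, 1.728]
ft_force: [0.4, 1.5, 3.7]
opening: 0.647
grip_force: 30.0
```

steer_hand:
  plan:
    - [[0, 0, -10], 0, 0.3]
    - [[0, 0, -20], 0, 0.3]
    - [[0, 0, -29], 0, 0.3]
    - [[5, 0, -29], 0, 0.3]
    - [[10, 0, -29], 0, 0.3]

```text
t: 3.73
eef_pos: [534.2, 229.2, 188.1]
tcp_rot: [3.14, 0.0, 1.727]
ft_force: [-0.2, -1.2, 0.2]
opening: 0.646
grip_force: 30.0
```

steer_hand:
  plan:
    - [[4, 0, 0], 0, 0.3]
    - [[8, 0, 0], 0, 0.3]
    - [[12, 0, -1], 0, 0.3]
    - [[12, 0, -1], 0, 0.3]

```text
t: 4.07
eef_pos: [531.6, 241.6, 187.8]
tcp_rot: [-3.141, 0.0, 1.729]
ft_force: [-0.4, -1.4, -0.3]
opening: 0.648
grip_force: 30.0
```

steer_hand:
  plan:
    - [[0, 0, -20], 0, 0.3]
    - [[0, 0, -50], 0, 0.3]
    - [[0, 0, -80], 0, 0.3]
    - [[-20, 0, -100], 0, 0.3]
    - [[-50, 0, -100], 0, 0.3]

```text
t: 4.48
eef_pos: [540.6, 193.1, 292.2]
tcp_rot: [3.135, -0.001, 1.731]
ft_force: [0.8, -0.5, -0.9]
opening: 0.647
grip_force: 30.0
```

Run:
```python
from cell import env
from h import *
for n in ("wrist","scene"):
    p,d,ci=shot(env,n,n+"2"); P=cloud(ci,d); t=env.state()["eef_pos"]
    for z0 in range(int(t[2])-130,int(t[2])+10,20):
        q=P[(abs(P[...,2]-z0)<5)&(abs(P[...,0]-t[0])<25)&(abs(P[...,1]-t[1])<45)]
        if len(q): print(n,z0,np.percentile(q,[3,50,97],axis=0)[:,:2].round(1).tolist())
print(t)
```

```text
wrist 160 [[518.2, 181.0], [540.8, 184.8], [564.2, 188.8]]
wrist 180 [[517.4, 182.6], [541.0, 186.5], [564.0, 190.4]]
wrist 200 [[517.6, 184.1], [541.2, 188.1], [564.5, 192.0]]
wrist 220 [[517.8, 185.8], [542.3, 189.8], [564.4, 193.8]]
wrist 240 [[518.1, 187.6], [541.1, 191.3], [564.3, 195.2]]
wrist 260 [[517.4, 189.1], [540.2, 192.9], [564.2, 196.9]]
wrist 280 [[517.5, 190.6], [540.3, 194.5], [564.1, 198.4]]
scene 158 [[516.4, 167.0], [539.4, 172.5], [564.8, 177.1]]
scene 178 [[516.7, 166.5], [538.2, 173.1], [563.2, 178.7]]
scene 198 [[516.2, 168.7], [539.4, 173.9], [563.0, 180.5]]
scene 218 [[515.5, 168.6], [522.2, 173.6], [535.0, 178.5]]
scene 238 [[519.7, 153.2], [541.1, 173.5], [564.1, 182.1]]
scene 258 [[517.9, 174.5], [542.0, 180.3], [561.6, 185.3]]
scene 278 [[517.7, 176.3], [541.5, 181.1], [562.9, 188.7]]
[540.278389   189.29867816 288.9121178 ]
```

Tilt is now 4.7° the right way (bottom towards -y). Next: carry the lid to the free worktop and touch down.

steer_hand:
  plan:
    - [[-30, -5, 0], 0, 0.3]
    - [[-65, -10, 5], 0, 0.3]
    - [[-100, -16, 10], 0, 0.3]
    - [[-135, -22, 15], 0, 0.3]
    - [[-170, -28, 20], 0, 0.3]

```text
t: 5.0
eef_pos: [538.3, 18.3, 267.4]
tcp_rot: [-3.141, -0.001, 1.728]
ft_force: [0.4, 0.2, -1.0]
opening: 0.646
grip_force: 30.0
```

steer_hand:
  plan:
    - [[-20, -3, 20], 0, 0.3]
    - [[-40, -6, 50], 0, 0.3]
    - [[-47, -7, 80], 0, 0.3]
    - [[-47, -7, 110], 0, 0.3]
    - [[-47, -7, 119], 0, 0.3]

```text
t: 5.42
eef_pos: [537.3, -28.2, 145.1]
tcp_rot: [-3.136, -0.002, 1.726]
ft_force: [0.3, 0.1, -1.0]
opening: 0.648
grip_force: 30.0
```

steer_hand:
  plan:
    - [[0, 0, 3], 0, 0.3]
    - [[0, 0, 6], 0, 0.3]
    - [[0, 0, 9], 0, 0.3]

```text
t: 5.67
eef_pos: [539.9, -27.9, 141.2]
tcp_rot: [3.14, 0.0, 1.728]
ft_force: [0.2, -0.2, -0.3]
opening: 0.649
grip_force: 30.0
```

steer_hand:
  plan:
    - [[0, 0, 2], 0, 0.3]
    - [[0, 0, 4], 0, 0.3]
    - [[0, 0, 6], 0, 0.3]

```text
t: 5.92
eef_pos: [540.2, -28.2, 136.0]
tcp_rot: [3.138, 0.001, 1.728]
ft_force: [-5.0, 1.8, 32.5]
opening: 0.649
grip_force: 30.0
```

steer_hand:
  plan:
    - [[3, 0, -0.5], 0, 0.3]
    - [[6, 0, -0.5], 0, 0.3]
    - [[9, 0, 0], 0, 0.3]
    - [[12, 0, 0.5], 0, 0.3]
    - [[15, 0, 1], 0, 0.3]

```text
t: 6.33
eef_pos: [537.6, -13.3, 134.3]
tcp_rot: [3.139, 0.001, 1.728]
ft_force: [0.5, 0.4, 8.7]
opening: 0.65
grip_force: 30.0
```

Run:
```python
from cell import env
from h import *
for n in ("wrist",):
    p,d,ci=shot(env,n,n+"3"); P=cloud(ci,d); t=env.state()["eef_pos"]
    for z0 in range(10,int(t[2])+20,20):
        q=P[(abs(P[...,2]-z0)<5)&(abs(P[...,0]-t[0])<20)&(abs(P[...,1]-t[1])<55)]
        if len(q): print(n,z0,np.percentile(q,[3,50,97],axis=0)[:,:2].round(1).tolist())
print(t)
```

```text
wrist 10 [[518.7, -38.7], [537.6, -35.7], [556.2, -31.9]]
wrist 30 [[518.9, -34.9], [538.4, -31.2], [556.2, -27.9]]
wrist 50 [[518.7, -30.8], [538.7, -27.6], [556.2, -24.2]]
wrist 70 [[519.4, -27.2], [537.8, -24.0], [556.6, -20.7]]
wrist 90 [[519.1, -48.9], [538.7, -21.0], [556.4, -17.0]]
wrist 110 [[518.8, -19.9], [537.8, -16.4], [556.0, -13.2]]
wrist 130 [[518.8, -15.6], [537.7, -12.5], [556.2, -9.3]]
wrist 150 [[518.6, -18.7], [537.6, -12.9], [556.2, -7.5]]
[537.47907165 -12.93711445 134.17374837]
```

steer_hand:
  plan:
    - [[11, 0, 2.5], 0, 0.3]
    - [[22, 0, 5.5], 0, 0.3]
    - [[33, 0, 10], 0, 0.3]
    - [[44.5, 0, 15.5], 0, 0.3]
    - [[55, 0, 22], 0, 0.3]

```text
t: 6.8
eef_pos: [528.7, 41.7, 111.9]
tcp_rot: [3.139, 0.0, 1.728]
ft_force: [1.1, 1.6, 6.0]
opening: 0.649
grip_force: 30.0
```

steer_hand:
  plan:
    - [[10, 0, 7], 0, 0.3]
    - [[19, 0, 15], 0, 0.3]
    - [[28, 0, 24], 0, 0.3]
    - [[36, 0, 33.5], 0, 0.3]
    - [[43, 0, 44], 0, 0.3]

```text
t: 7.22
eef_pos: [521.6, 84.2, 66.8]
tcp_rot: [3.141, -0.0, 1.728]
ft_force: [0.4, 2.6, 2.6]
opening: 0.645
grip_force: 30.0
```

Run:
```python
from cell import env
from h import *
p,d,ci=shot(env,"scene","scene4")
c=p[130:330,150:390]; cv2.imwrite("pics/c4.png",cv2.resize(c,None,fx=3,fy=3)[:,:,::-1])
```

```text
(no output)
```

View pics/c4.png

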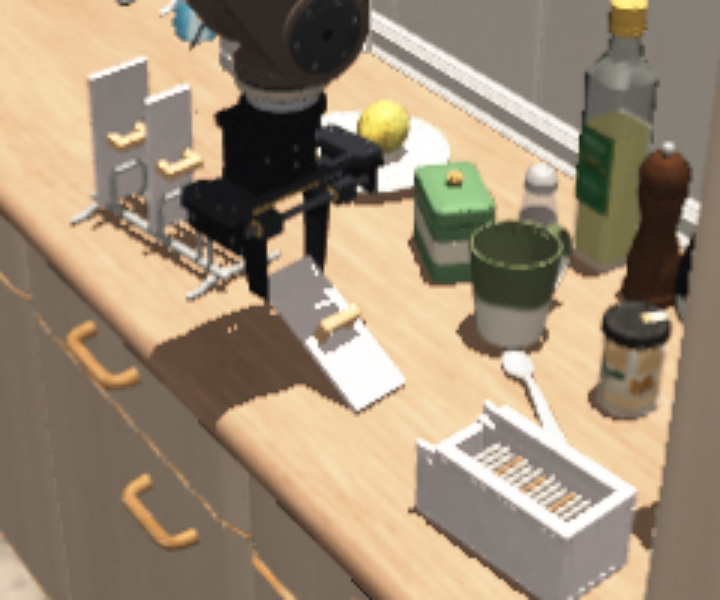

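The lid is tilted about 60°, pull up, upper end between the fingers at about (300,270) and lower end at (380,390). Finishing the lay-down.

steer_hand:
  plan:
    - [[6, 0, 11], 0, 0.3]
    - [[11, 0, 22], 0, 0.3]
    - [[15, 0, 33], 0, 0.3]
    - [[18, 0, 44], 0, 0.3]
    - [[20, 0, 52], 0, 0.3]

```text
t: 7.68
eef_pos: [518.0, 103.2, 13.6]
tcp_rot: [-3.14, -0.0, 1.728]
ft_force: [-0.4, -1.5, 0.9]
opening: 0.645
grip_force: 30.0
```

steer_hand:
  plan:
    - [[0.5, 0, 4], 0, 0.3]
    - [[1, 0, 8], 0, 0.3]
    - [[1, 0, 10], 0, 0.3]
    - [[1, 0, 10], 0, 0.3]

```text
t: 8.02
eef_pos: [518.1, 103.9, 4.9]
tcp_rot: [-3.141, -0.0, 1.728]
ft_force: [-0.3, 0.9, 1.4]
opening: 0.645
grip_force: 30.0
```

steer_hand:
  plan:
    - [[0, 0, 0], 0, 0.8]
    - [[0, 0, 0], 0, 0.9]
    - [[0, 0, 0], 0, 1]
    - [[0, 0, 0], 0, 1]
    - [[0, 0, 0], 0, 1]

```text
t: 8.43
eef_pos: [518.3, 104.0, 5.3]
tcp_rot: [3.141, -0.0, 1.728]
ft_force: [0.4, -0.6, 1.0]
opening: 0.939
grip_force: 0.0
```

steer_hand:
  plan:
    - [[0, 0, -20], 0, 1]
    - [[0, 0, -55], 0, 1]
    - [[0, 0, -95], 0, 1]
    - [[0, 0, -135], 0, 1]
    - [[0, 0, -175], 0, 1]

```text
t: 8.85
eef_pos: [517.7, 104.0, 182.1]
tcp_rot: [-3.141, -0.0, 1.728]
ft_force: [0.7, 0.4, -0.4]
opening: 1.001
grip_force: 0.0
```

steer_hand:
  plan:
    - [[-35, 0, -20], 0, 1]
    - [[-70, -5, -40], 0, 1]
    - [[-105, -10, -60], 0, 1]
    - [[-140, -10, -60], 0, 1]
    - [[-165, -10, -60], 0, 1]

```text
t: 9.27
eef_pos: [534.4, -63.0, 241.7]
tcp_rot: [3.139, 0.001, 1.727]
ft_force: [0.0, 0.2, 0.0]
opening: 0.999
grip_force: 0.0
```

steer_hand:
  plan:
    - [[0, 0, 0], 0, 1]
    - [[0, 0, 0], 0, 1]

```text
t: 9.43
eef_pos: [533.9, -61.5, 240.0]
tcp_rot: [-3.141, -0.0, 1.725]
ft_force: [-0.0, -0.4, 0.9]
opening: 0.997
grip_force: 0.0
```

Run:
```python
from cell import env
from h import *
p,d,ci=shot(env,"wrist","w5"); P=cloud(ci,d); s=env.state(); print(s["eef_pos"],s["tcp_rot"])
b=(abs(P[...,0]-525)<70)&(abs(P[...,1]-35)<110)
for a,c,n in((4,15,"plate"),(24,40,"pull"),(5,40,"all")):
    m=(b&(P[...,2]>a)&(P[...,2]<c)).astype(np.uint8)
    k,l,st,_=cv2.connectedComponentsWithStats(m); i=1+st[1:,4].argmax(); Q=P[l==i]
    print(n,len(Q),cv2.minAreaRect(Q[:,:2].astype(np.float32)),np.percentile(Q[:,2],[5,50,95]).round(1))
```

```text
[533.83984163 -60.54794176 239.97392559] [-3.14124335e+00 -4.41523951e-04  1.72669362e+00]
plate 6288 ((528.40234375, 35.46632766723633), (62.08184814453125, 149.10488891601562), 9.145410537719727) [7.  8.4 9.7]
pull 445 ((528.3878173828125, 35.510868072509766), (41.94702911376953, 12.06884479522705), 9.261739730834961) [28.5 31.9 33.4]
all 6735 ((528.40234375, 35.46632766723633), (62.08184814453125, 149.10488891601562), 9.145410537719727) [ 7.   8.4 31.1]
```

View pics/w5.png

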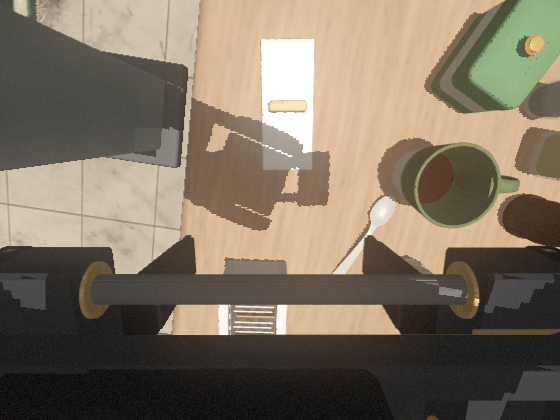

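The lid lies flat with its pull up: centre (528.4,35.5), yaw 9.15°, plate top z 8.4, pull top z about 32; in the image it is at (287,105). Next I turn the tool for the pull and look at the box from above.

steer_hand:
  plan:
    - [[-30, -22, 0], 0, 1]
    - [[-60, -44, 0], 0, 1]
    - [[-90, -66, 0], 0, 1]
    - [[-120, -88, 0], 0.1, 1]
    - [[-150, -110, 0], 0.2, 1]

```text
t: 9.9
eef_pos: [448.2, -225.8, 240.1]
tcp_rot: [-3.142, -0.0, 1.526]
ft_force: [0.7, -0.1, -0.3]
opening: 0.999
grip_force: 0.0
```

steer_hand:
  plan:
    - [[0, -28, 0], 0.12, 1]
    - [[0, -28, 0], 0.24, 1]
    - [[0, -28, 0], 0.36, 1]
    - [[0, -28, 0], 0.48, 1]
    - [[0, -28, 0], 0.6, 0.6]

```text
t: 10.32
eef_pos: [421.0, -223.5, 240.1]
tcp_rot: [-3.141, -0.0, 0.923]
ft_force: [0.4, -0.6, -0.7]
opening: 0.971
grip_force: 0.0
```

steer_hand:
  plan:
    - [[0, 0, 0], 0.12, 0.6]
    - [[0, 0, 0], 0.24, 0.5]
    - [[0, 0, 0], 0.36, 0.5]
    - [[0, 0, 0], 0.48, 0.5]
    - [[0, 0, 0], 0.6, 0.5]

```text
t: 10.73
eef_pos: [421.2, -223.3, 240.0]
tcp_rot: [-3.141, 0.0, 0.324]
ft_force: [0.9, -0.3, -0.2]
opening: 0.638
grip_force: 0.0
```

steer_hand:
  plan:
    - [[0, 0, 0], 0.12, 0.5]
    - [[0, 0, 0], 0.167, 0.5]
    - [[0, 0, 0], 0.167, 0.5]
    - [[0, 0, 0], 0.167, 0.5]

```text
t: 11.07
eef_pos: [421.1, -223.7, 240.1]
tcp_rot: [-3.141, 0.0, 0.164]
ft_force: [0.3, -0.3, 0.4]
opening: 0.5
grip_force: 0.0
```

Run:
```python
from cell import env
from h import *
p,d,ci=shot(env,"wrist","w6"); P=cloud(ci,d); s=env.state(); print(s["eef_pos"],s["tcp_rot"],s["joints"])
np.save("P6.npy",P)
b=(abs(P[...,0]-531)<75)&(abs(P[...,1]+250)<110)
for a,c,n in((74,86,"rim"),(30,86,"all")):
    m=(b&(P[...,2]>a)&(P[...,2]<c)); Q=P[m]
    print(n,len(Q),cv2.minAreaRect(Q[:,:2].astype(np.float32)),np.percentile(Q[:,2],[5,50,95]).round(1))
```

```text
[ 421.11825652 -223.90013703  240.07400489] [-3.14133391e+00  1.81489466e-05  1.64086842e-01] [-6.27382406e-01  2.51065562e-01  1.87460337e+00  1.98726885e-04
  1.01612055e+00  7.79222401e-01]
rim 4395 ((531.01904296875, -257.5849914550781), (80.26944732666016, 139.6672821044922), 7.041429042816162) [76.6 78.2 79.5]
all 11918 ((529.7072143554688, -247.2679443359375), (80.57835388183594, 160.52964782714844), 7.154604911804199) [35.9 55.5 79.1]
```

View pics/w6.png

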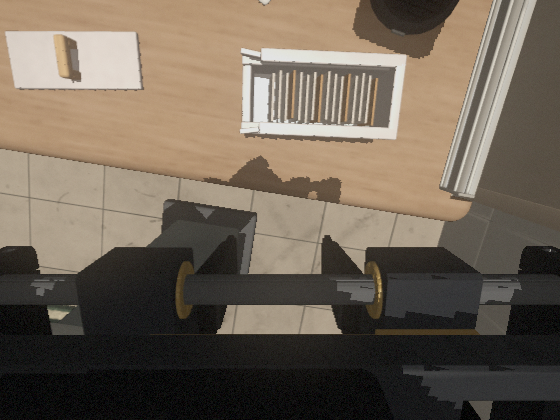

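The wrist view shows the box mouth at the left, (243–260, 50–135), and the lid at (75,60). Box centre is (529.7,-247.3), yaw 7.1°; its 80.6 × 160.5 mm matches the given size. Going to the pull.

steer_hand:
  plan:
    - [[20, -32, 0], 0, 0.5]
    - [[40, -64, 0], 0, 0.5]
    - [[60, -96, 0], 0, 0.5]
    - [[80, -128, 0], 0, 0.5]
    - [[100, -160, 0], 0.004, 0.5]

```text
t: 11.53
eef_pos: [494.4, -48.6, 240.2]
tcp_rot: [-3.142, -0.0, 0.159]
ft_force: [0.6, 0.3, -0.1]
opening: 0.503
grip_force: 0.0
```

steer_hand:
  plan:
    - [[20, -32, 0], 0, 0.5]
    - [[40, -64, 10], 0, 0.5]
    - [[48.2, -78.4, 45], 0, 0.5]
    - [[48.2, -78.4, 85], 0, 0.5]
    - [[48.2, -78.4, 125], 0, 0.5]

```text
t: 11.95
eef_pos: [529.6, 36.0, 114.1]
tcp_rot: [3.141, -0.002, 0.162]
ft_force: [1.4, -0.6, -0.3]
opening: 0.499
grip_force: 0.0
```

Run:
```python
from cell import env
from h import *
p,d,ci=shot(env,"wrist","w7"); P=cloud(ci,d); s=env.state(); print(s["eef_pos"],s["tcp_rot"])
m=(abs(P[...,0]-535)<60)&(abs(P[...,1]-35)<90)&(P[...,2]>20)&(P[...,2]<40); Q=P[m]
print(len(Q),cv2.minAreaRect(Q[:,:2].astype(np.float32)))
m=(abs(P[...,0]-535)<60)&(abs(P[...,1]-35)<90)&(P[...,2]>4)&(P[...,2]<40); Q=P[m]
print(len(Q),cv2.minAreaRect(Q[:,:2].astype(np.float32)))
```

```text
[526.16249667  35.4961045  106.99995075] [-3.13955     0.00875492  0.1602969 ]
738 ((529.0734252929688, 35.32997131347656), (43.71732711791992, 11.526274681091309), 9.203490257263184)
11158 ((529.0341796875, 35.62698745727539), (61.80219268798828, 150.26275634765625), 9.231809616088867)
```

steer_hand:
  plan:
    - [[0.6, 0, 30], 0, 0.5]
    - [[0.6, 0, 60], 0, 0.5]
    - [[0.6, 0, 85], 0, 0.5]
    - [[0.6, 0, 96], 0, 0.5]
    - [[0.6, 0, 101], 0, 0.5]

```text
t: 12.42
eef_pos: [529.7, 34.4, 13.4]
tcp_rot: [-3.141, 0.002, 0.158]
ft_force: [-0.5, -0.0, -0.3]
opening: 0.499
grip_force: 0.0
```

steer_hand:
  plan:
    - [[0, 0, 0], 0, 0.5]
    - [[0, 0, 0], 0, 0.3]
    - [[0, 0, 0], 0, 0.2]
    - [[0, 0, 0], 0, 0]
    - [[0, 0, 0], 0, 0]

```text
t: 12.83
eef_pos: [530.4, 34.3, 15.1]
tcp_rot: [3.141, -0.002, 0.157]
ft_force: [-0.0, 0.3, 0.3]
opening: 0.277
grip_force: 0.0
```

steer_hand:
  plan:
    - [[0, 0, 0], 0, 0]
    - [[0, 0, 0], 0, 0]
    - [[0, 0, 0], 0, 0]
    - [[0, 0, 0], 0, 0]
    - [[0, 0, 0], 0, 0]

```text
t: 13.25
eef_pos: [530.1, 34.4, 14.4]
tcp_rot: [-3.142, -0.0, 0.157]
ft_force: [0.0, 0.4, 5.6]
opening: 0.123
grip_force: 30.0
```

Gripped on the pull (11.7 mm). Lifting and moving to just before the mouth.

steer_hand:
  plan:
    - [[0, 0, -10], 0, 0]
    - [[0, 0, -30], 0, 0]
    - [[0, 0, -60], 0, 0]
    - [[-10, 20, -85], 0, 0]
    - [[-20, 50, -90], 0.01, 0]

```text
t: 13.67
eef_pos: [519.1, -17.3, 108.0]
tcp_rot: [3.14, -0.005, 0.15]
ft_force: [1.4, -0.5, -0.1]
opening: 0.124
grip_force: 30.0
```

steer_hand:
  plan:
    - [[-8, 25, 0], 0.01, 0]
    - [[-16, 50, 0], 0.026, 0]
    - [[-19.2, 71.4, 0], 0.026, 0]
    - [[-19.2, 71.4, 0], 0.026, 0]
    - [[-19.2, 71.4, 0], 0.026, 0]

```text
t: 14.08
eef_pos: [509.4, -92.4, 104.5]
tcp_rot: [-3.142, -0.0, 0.119]
ft_force: [0.2, 0.6, -1.1]
opening: 0.121
grip_force: 30.0
```

Create m.py:
```python
from cell import env
from h import *
import sys
p,d,ci=shot(env,"wrist",sys.argv[1]); P=cloud(ci,d); s=env.state(); t=s["eef_pos"]; print(t,s["tcp_rot"][2])
B=np.array([529.7,-247.3]); th=np.radians(7.1); e=np.array([[np.cos(th),np.sin(th)],[-np.sin(th),np.cos(th)]])
L=(P[...,:2]-B)@e.T  # box frame
z=P[...,2]
zl=t[2]-14.2+8
k,l,st,_=cv2.connectedComponentsWithStats(((abs(z-zl)<4)&(abs(L[...,0])<45)&(abs(L[...,1]-float(sys.argv[2]))<90)).astype(np.uint8))
i=1+st[1:,4].argmax(); q=l==i; Q=L[q]; X=np.c_[Q,np.ones(len(Q))]
print("lid top plane (slope x, slope y, c)",np.linalg.lstsq(X,z[q],rcond=None)[0].round(4),"y range",np.percentile(Q[:,1],[.5,99.5]).round(1))
ys=np.linspace(*np.percentile(Q[:,1],[8,92]),12); xe=[np.percentile(Q[abs(Q[:,1]-y)<3][:,0],99) for y in ys]
print("lid +x edge fit (slope, at y mid)",np.polyfit(ys-ys.mean(),xe,1).round(4),ys.mean().round(1))
for nm,a,b in(("lip",74,84),):
    r=(z>a)&(z<b)&(L[...,0]>15)&(L[...,0]<50)&(L[...,1]<50)&(L[...,1]>-60); R=L[r]
    if len(R)>50: 
        yy=np.arange(-55,50,10.); o=[(np.percentile(R[abs(R[:,1]-y)<4][:,0],[2,98]) if (abs(R[:,1]-y)<4).sum()>8 else [np.nan]*2) for y in yy]
        print("lip inner/outer x",np.c_[yy,o].round(1).tolist())
```

```bash
python3 m.py w8 157
```

```text
[509.36309622 -91.58696603 104.39373973] 0.1198443643120104
lid top plane (slope x, slope y, c) [-1.33000e-02  7.00000e-04  9.84394e+01] y range [ 81.9 229.9]
lid +x edge fit (slope, at y mid) [4.00000e-03 2.87938e+01] 155.9
lip inner/outer x [[-55.0, nan, nan], [-45.0, nan, nan], [-35.0, nan, nan], [-25.0, nan, nan], [-15.0, 28.1, 40.1], [-5.0, 28.2, 40.1], [5.0, 28.3, 40.1], [15.0, 28.4, 40.1], [25.0, 28.4, 40.1], [35.0, 28.5, 40.1], [45.0, 28.6, 40.2]]
```

The lid sits about 2 mm to -x of the box axis, level and parallel. Correcting, lowering to ledge height, then inserting gently.

steer_hand:
  plan:
    - [[2, -4, 0], 0, 0]
    - [[2, -4, 15], 0, 0]
    - [[2, -4, 25], 0, 0]
    - [[2, -4, 28.5], 0, 0]
    - [[2, -4, 28.5], 0, 0]

```text
t: 14.55
eef_pos: [510.6, -86.6, 74.7]
tcp_rot: [-3.141, 0.002, 0.122]
ft_force: [-0.2, 0.2, -0.1]
opening: 0.123
grip_force: 30.0
```

steer_hand:
  plan:
    - [[0, 6, 0], 0, 0]
    - [[0, 12, 0], 0, 0]
    - [[0, 18, 0], 0, 0]
    - [[0, 24, 0], 0, 0]
    - [[0, 24, 0], 0, 0]

```text
t: 14.97
eef_pos: [514.3, -112.6, 75.9]
tcp_rot: [3.141, -0.001, 0.12]
ft_force: [-0.2, -0.8, 0.1]
opening: 0.123
grip_force: 30.0
```

```bash
python3 m.py w9 137
```

```text
[ 514.05349056 -112.05121446   75.78699826] 0.11956887977612718
lid top plane (slope x, slope y, c) [-1.31000e-02  4.00000e-04  6.99182e+01] y range [ 61.2 209.3]
lid +x edge fit (slope, at y mid) [3.60000e-03 3.11267e+01] 135.2
lip inner/outer x [[-55.0, nan, nan], [-45.0, nan, nan], [-35.0, nan, nan], [-25.0, nan, nan], [-15.0, 28.5, 40.1], [-5.0, 28.5, 40.1], [5.0, 28.6, 40.1], [15.0, 28.6, 40.2], [25.0, 28.6, 40.1], [35.0, 28.8, 40.1], [45.0, 28.7, 40.2]]
```

steer_hand:
  plan:
    - [[0, 8, 0.4], 0, 0]
    - [[0, 16, 0.4], 0, 0]
    - [[0.1, 24, 0.4], 0, 0]
    - [[0.1, 32, 0.4], 0, 0]
    - [[0.1, 40, 0.4], 0, 0]

```text
t: 15.43
eef_pos: [518.9, -151.9, 75.2]
tcp_rot: [-3.142, -0.0, 0.121]
ft_force: [-0.5, 0.0, 0.2]
opening: 0.127
grip_force: 30.0
```

steer_hand:
  plan:
    - [[0, 9, 0], 0, 0]
    - [[0.1, 18, 0], 0, 0]
    - [[0.1, 27, 0], 0, 0]
    - [[0.2, 36, 0], 0, 0]
    - [[0.2, 45, 0], 0, 0]

```text
t: 15.85
eef_pos: [524.5, -196.5, 75.2]
tcp_rot: [-3.141, -0.0, 0.121]
ft_force: [-0.2, 0.2, -0.8]
opening: 0.128
grip_force: 30.0
```

steer_hand:
  plan:
    - [[0, 9, 0], 0, 0]
    - [[0.1, 18, 0], 0, 0]
    - [[0.1, 27, 0], 0, 0]
    - [[0.2, 36, 0], 0, 0]
    - [[0.2, 40, 0], 0, 0]

```text
t: 16.27
eef_pos: [529.7, -236.6, 75.2]
tcp_rot: [3.141, -0.0, 0.12]
ft_force: [-0.6, 0.2, -0.4]
opening: 0.129
grip_force: 30.0
```

```bash
python3 m.py w10 10
```

```text
[ 529.68537808 -236.68521603   75.16307787] 0.11995931272409721
lid top plane (slope x, slope y, c) [-3.00000e-04 -0.00000e+00  6.91087e+01] y range [-63.7  84.5]
lid +x edge fit (slope, at y mid) [ 0.0326 26.8156] 11.0
lip inner/outer x [[-55.0, 28.5, 39.9], [-45.0, 28.6, 39.8], [-35.0, 28.6, 39.9], [-25.0, 28.5, 39.9], [-15.0, 28.6, 39.9], [-5.0, 28.6, 40.0], [5.0, 21.0, 40.0], [15.0, 20.9, 39.9], [25.0, 28.7, 40.0], [35.0, 28.7, 39.9], [45.0, 28.7, 40.0]]
```

steer_hand:
  plan:
    - [[0, 3, 0.3], 0, 0]
    - [[0, 6, 0.6], 0, 0]
    - [[0, 8, 0.8], 0, 0]
    - [[0, 9, 0.8], 0, 0]
    - [[0, 9, 0.8], 0, 0]

```text
t: 16.73
eef_pos: [530.2, -242.2, 74.5]
tcp_rot: [-3.138, 0.001, 0.121]
ft_force: [0.5, 12.2, 5.4]
opening: 0.122
grip_force: 30.0
```

steer_hand:
  plan:
    - [[0, 1, 0], 0, 0]
    - [[0, 2, 0], 0, 0]
    - [[0, 2, 0], 0, 0]

```text
t: 16.98
eef_pos: [530.1, -242.2, 74.5]
tcp_rot: [-3.136, 0.002, 0.121]
ft_force: [1.6, 24.6, 8.8]
opening: 0.124
grip_force: 30.0
```

```bash
python3 m.py w11 5
```

Run:
```python
from h import *
p,d,ci=load("w11"); cv2.imwrite("pics/w11c.png",cv2.resize(p[60:260,130:430],None,fx=2.5,fy=2.5)[:,:,::-1])
```

```text
[ 530.11986289 -242.229224     74.46748307] 0.12100456352941014
lid top plane (slope x, slope y, c) [-3.10000e-03 -3.00000e-04  6.85057e+01] y range [-70.5  78.9]
lid +x edge fit (slope, at y mid) [1.70000e-02 2.61091e+01] 3.9
lip inner/outer x [[-55.0, 28.5, 39.9], [-45.0, 28.5, 39.8], [-35.0, 28.4, 39.9], [-25.0, 28.5, 39.9], [-15.0, 28.5, 40.0], [-5.0, 28.3, 39.9], [5.0, 20.7, 39.9], [15.0, 28.6, 40.0], [25.0, 28.6, 40.0], [35.0, 28.5, 40.0], [45.0, 28.6, 39.9]]
```

View pics/w11c.png

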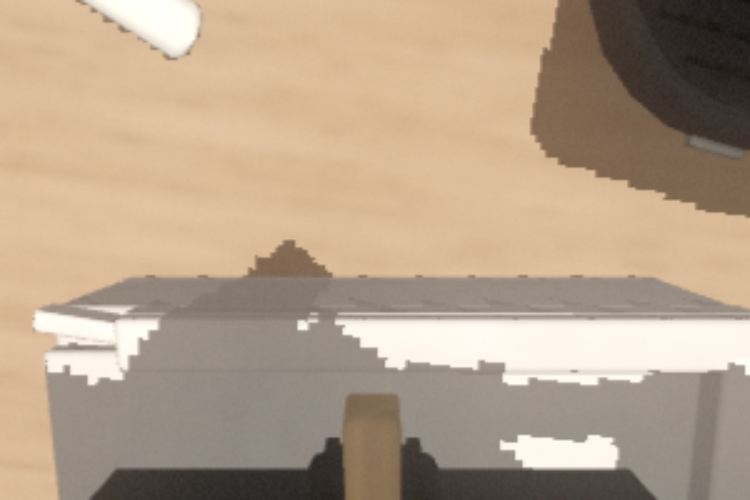

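The lid is against the stop (24 N at no advance). Its far end is flush with the open end of the box, which spans -85 to +75 about box_home, so it is home. Relieving the push, releasing, retreating.

steer_hand:
  plan:
    - [[0, -1, 0], 0, 0]
    - [[0, -2, 0], 0, 0]
    - [[0, -2, 0], 0, 0.1]
    - [[0, -2, 0], 0, 0.3]
    - [[0, -2, 0], 0, 0.4]

```text
t: 17.45
eef_pos: [530.7, -243.9, 74.5]
tcp_rot: [3.142, -0.0, 0.122]
ft_force: [0.2, -0.7, -0.3]
opening: 0.213
grip_force: 0.0
```

steer_hand:
  plan:
    - [[0, 0, 0], 0, 0.4]
    - [[0, 0, 0], 0, 0.4]
    - [[0, 0, 0], 0, 0.4]
    - [[0, 0, 0], 0, 0.4]

```text
t: 17.78
eef_pos: [530.5, -244.3, 74.4]
tcp_rot: [-3.142, -0.0, 0.121]
ft_force: [-0.6, -0.3, -1.2]
opening: 0.395
grip_force: 0.0
```

steer_hand:
  plan:
    - [[0, 0, -10], 0, 0.4]
    - [[0, 0, -30], 0, 0.4]
    - [[0, 0, -70], 0, 0.4]
    - [[0, 0, -110], 0, 0.4]
    - [[-20, 0, -140], 0, 0.4]

```text
t: 18.2
eef_pos: [512.7, -246.7, 218.0]
tcp_rot: [3.14, -0.003, 0.122]
ft_force: [-0.9, 0.0, 1.8]
opening: 0.397
grip_force: 0.0
```

steer_hand:
  plan:
    - [[-35, 0, 0], 0, 0.4]
    - [[-70, 0, 0], 0, 0.4]
    - [[-80, 0, 0], 0, 0.4]
    - [[-80, 0, 0], 0, 0.4]
    - [[-80, 0, 0], 0, 0.4]

```text
t: 18.62
eef_pos: [431.6, -256.7, 215.2]
tcp_rot: [3.141, -0.001, 0.12]
ft_force: [-0.9, 0.0, 0.7]
opening: 0.4
grip_force: 0.0
```

Run:
```python
from cell import env
from h import *
p,d,ci=shot(env,"wrist","w12"); P=cloud(ci,d); print(env.state()["eef_pos"])
B=np.array([529.7,-247.3]); th=np.radians(7.1); e=np.array([[np.cos(th),np.sin(th)],[-np.sin(th),np.cos(th)]])
L=(P[...,:2]-B)@e.T; z=P[...,2]
m=(abs(z-68)<3)&(abs(L[...,0])<24)&(abs(L[...,1])<110); Q=L[m]; print("lid y",np.percentile(Q[:,1],[.3,99.7]),np.median(z[m]))
m=(abs(z-78)<3)&(abs(L[...,0])<44)&(abs(L[...,1])<110); print("rim y",np.percentile(L[m][:,1],[.3,99.7]))
m=(z>50)&(abs(abs(L[...,0])-38)<2)&(abs(L[...,1])<110); print("side y",np.percentile(L[m][:,1],[.3,99.7]))
s,_,_=shot(env,"scene","s12"); 
a=cv2.resize(p[0:240],(560,240)); b=cv2.resize(s[140:330,150:390],(560,340)); cv2.imwrite("pics/fin.png",np.vstack([a,b])[:,:,::-1])
```

```text
[ 432.16176428 -256.59255852  214.91600994]
lid y [-70.09464668  79.33000525] 68.38612012094165
rim y [-79.61356917  59.21385585]
side y [-78.78537761  79.79917404]
```

View pics/fin.png

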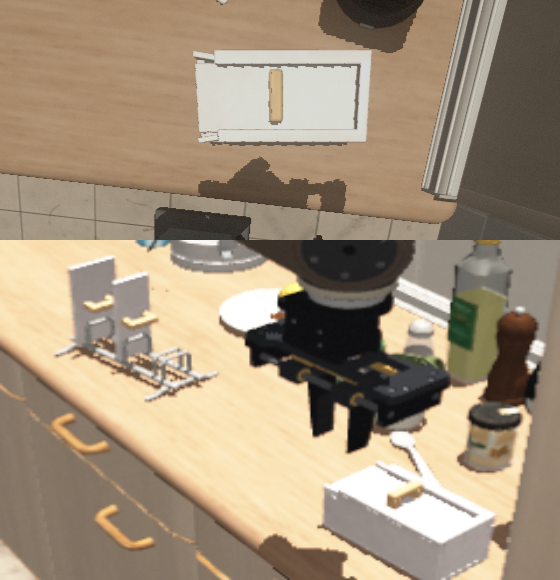

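Run:
```python
from h import *
p,d,ci=load("w12"); P=cloud(ci,d)
B=np.array([529.7,-247.3]); th=np.radians(7.1); e=np.array([[np.cos(th),np.sin(th)],[-np.sin(th),np.cos(th)]])
L=(P[...,:2]-B)@e.T; z=P[...,2]
for r in (85,105,120): print([(round(float(L[r,c,1]),1),round(float(z[r,c]),1),int(p[r,c].mean())) for c in range(350,368)])
```

```text
[(-64.4, 68.7, 214), (-65.3, 68.7, 214), (-66.3, 68.4, 215), (-67.5, 67.0, 215), (-68.2, 68.2, 215), (-69.4, 67.1, 194), (-70.1, 68.3, 127), (-69.7, 73.7, 99), (-70.2, 75.4, 101), (-70.6, 77.9, 130), (-71.4, 78.1, 207), (-72.5, 77.4, 217), (-73.0, 78.9, 216), (-74.3, 77.6, 216), (-74.7, 79.4, 214), (-75.9, 78.1, 214), (-77.0, 77.7, 213), (-77.7, 78.2, 214)]
[(-65.1, 69.4, 215), (-66.4, 67.7, 214), (-67.1, 69.0, 214), (-68.2, 68.0, 215), (-69.4, 66.9, 203), (-70.1, 68.1, 137), (-70.0, 72.6, 100), (-69.8, 77.4, 100), (-70.7, 77.8, 185), (-71.3, 79.0, 213), (-72.5, 77.7, 218), (-73.5, 77.6, 217), (-74.0, 79.1, 215), (-75.1, 78.5, 214), (-76.1, 78.1, 214), (-77.0, 78.0, 214), (-77.9, 78.3, 213), (-78.7, 78.8, 206)]
[(-66.0, 68.2, 214), (-67.0, 68.0, 215), (-67.8, 68.8, 214), (-69.4, 66.1, 200), (-69.8, 68.6, 134), (-69.8, 72.6, 102), (-69.7, 77.0, 101), (-70.2, 78.9, 146), (-71.1, 79.1, 208), (-72.1, 78.9, 215), (-73.4, 77.4, 215), (-74.0, 78.4, 215), (-74.9, 78.8, 214), (-76.2, 77.0, 213), (-77.1, 77.5, 211), (-77.9, 78.0, 210), (-78.7, 78.3, 206), (-100.3, 0.5, 160)]
```

The dark strip is the end wall's own inner face at y = -70 in my frame; the lid meets it, so there is no gap. The two other lids still stand in the rack and nothing else has moved.

```bash
python3 -c "
from cell import env
print(env.job_done())"
```

```text
the job is handed in; nothing more can be done
None
```

Lid_b, the 62 mm lid, was laid flat with its pull up, regrasped by the pull and slid fully home in the tea box; the other two lids still stand in the rack, and I handed the job in at about 19 s (no verdict was returned).

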